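Close the vial clamp to its gauge mark with the knurled wheel

TASK

Set the vial clamp for the next batch: with a light fingertip on top of the knurled wheel, roll it, in as many strokes as it takes, until the clamp's yellow index lines up with the red gauge mark on the scale. Move the jaw by the wheel only: do not touch the jaw or shift the red mark, pick nothing up, and leave the bottle, vials and dish where they stand. Finish with the hand clear.

Things in the scene. Friction and masses are not known exactly. Their poses are not given: they have to be found in the camera images.
- clamp: grey base plate of the vial clamp, 150 (x) x 190 (y) x 12 mm, fixed; origin at the centre of its underside, z up. Clamp axes: the knurled wheel is on the -x side (nearest the robot), two blue jaws on a guide in the middle, the white scale rail on the +x side. The +y jaw is fixed; the other slides along y and closes towards +y. Beside the wheel nothing on the clamp is higher than 70 mm
- wheel_top (a point): highest point of the knurled wheel, in the middle of its width, 76 mm above the worktop while not pressed; axes of the clamp. The wheel is dark steel, 56 mm in diameter, 30 mm wide, axle along the clamp's x, between two aluminium cheeks (inner faces 18.5 mm either side of the wheel's middle) whose tops are 16 mm below the wheel's top
- wheel_rim: the knurled rim of the wheel; origin at its centre, 48 mm above the worktop when not pressed; it turns with the wheel. The rim sits on an elastic rubber hub: pressed from above it gives way about 0.7 mm per newton, up to 8 mm at 12 N, then is solid, and springs back when let go; 3 to 6 mm of give is enough for a fingertip to drag it round; about 2 mm of each stroke is lost in the hub
- thumbwheel (a joint): turn of the wheel in rad. It grows as the top of the wheel is rolled towards the clamp's +y (towards the fixed jaw); each rad closes the sliding jaw by 8 mm (28 mm of rim travel per rad). It turns freely both ways and stays where it is left
- jaw: sliding blue jaw block, 40 x 26 x 30 mm, its top 48 mm above the worktop, carrying the yellow index; origin at the foot of its gripping face. It starts open, 50 to 60 mm from the fixed jaw, and is moved only by the wheel
- index_tip (a point): the tip of the yellow index (4 mm wide) on the sliding jaw, which lies over the middle of the scale rail, 58 mm above the worktop; moves along the clamp's y with the jaw
- gauge_mark: black rider, 12 x 14 x 10 mm, stiffly clamped on the far edge of the scale rail, with the red line and a small red flag on it; where it sits along the rail differs from start to start
- mark_line (a point): the near end of the red gauge line (4 mm wide) on the black rider, 58 mm above the worktop; axes of the clamp. The index is on the mark when both have the same y along the clamp; at the start the mark is 8 to 40 mm further to +y than the index
- bottle: amber bottle with blue cap, 49 mm across, 111 mm tall, standing loose beyond the +y end of the clamp; origin at its underside
- vial_blue: vial with blue cap, 22 mm across, 54 mm tall, standing loose beyond the -y end; origin at its underside
- vial_grey: vial with grey cap, 22 mm across, 54 mm tall, standing loose beyond the -y end; origin at its underside
- dish: closed petri dish, 57 mm across, 14 mm high, lying loose beyond the scale rail; origin at its underside

How it is judged:
By the outcome, as a careful person would: the job done as asked, in the order asked, and still so for the second after the job is handed in, with the robot touching nothing.
It also fails if it takes over 48 s, if anything falls off the work surface, if the arm or the gripper's body presses on something with over 40 N, if the wrist force passes 120 N, or if a joint passes its speed limit or range.

ROBOT

A 7-joint arm with a two-finger parallel gripper is mounted at the origin on a cart in front of the work surface, level with it; the furniture and walls round the work are solid. World frame = base frame: x ahead of the robot, y to its left, z up, the work surface at z = 0. Lengths are in m, angles in rad, forces in N, time in s.
With the tool pointing down it reaches from about 0.35 to 0.9 m from the base axis. Payload 7.2 kg.
Tool frame: the origin (TCP) lies midway between the tips of the shut fingers; the grasp point (between the pads) lies 19 mm behind it; z points along the fingers, y is the line along which they close (so a half turn about z gives the same grasp; the last joint's range is limited). The gripper opens to 88 mm and grips with 3 to 60 N. Pads are 20 mm wide; open, the fingers measure 115 mm over their backs; the gripper's body (75 mm by 178 mm) begins 61 mm behind the grasp point.
Start: joints at [1.255, 0.411, -0.013, 1.596, 0.006, 1.134, -0.082], TCP at [0.153, -0.606, 0.223] pointing down, gripper open.
Joint ranges: [-2.95, 2.95], [-0.29, 1.99], [-1.47, 1.44], [0.14, 2.54], [-1.03, 4.17], [0.13, 1.85], [-2.86, 2.86]. Speed limits (rad/s): [2.39, 2.39, 3.01, 3.01, 3.14, 3.14, 3.14].

INTERFACE

Orientations are given as a unit quaternion [x, y, z, w].
In Python, from workcell import get_obs, camera, camera_params, sign_off, boxes_of, masks_of gives the robot as it stands.
- The arm moves only by the tool apply_moves, never from a script. Its argument "increments" is a list that holds one entry, the list of rows, each a list of 4 numbers: the shift along the tool's x, y, z in m, then the turn about the tool's z in rad. In form: [[[dx, dy, dz, yaw], ...]]. A call has 1 to 5 rows; each row shifts and turns the commanded pose from where the row before left it, along the tool's axes as they then stand; what a row does not reach is not made up. A row lasts 1/10 s, in which the tool goes at most 50 mm and 8.59 degrees, less where a joint would pass 70% of its speed; a pose out of reach is approached as far as the arm can. A call is refused whole if a number of a shift passes 0.05 or a number of a turn 0.15, either way. A call with a gripper value outside its range is refused whole. "claw" is the finger opening in m, from 0 to 0.0878, set as the call begins (left out, the last holds). The fingers move at their own pace and stop on an object; "grip_force" is the grip in N (left out, the last holds). Time passes only in rows, so rows that do not move let the fingers close. It gives the time, the measured TCP pose, the force, the opening and the grip force at its end, in the units of the state.
- get_obs(): the state, without advancing time (a new reading comes with each control period).
- camera(name): name is "side" or "top" or "wrist"; returns the picture (420x560x3 uint8, red, green, blue); there is no depth.
- camera_params(name): a dict with "fx", "fy", "cx", "cy" (pixels), "k1" (the pictures are not rectified: a ray, as slopes to the right and down, at radius r is drawn at 1 + k1 r^2 times it, then the intrinsics apply), "pose" (4x4, takes a point from camera to world coordinates); the wrist camera has in their place "tool_from_camera" (4x4, takes a point from camera to tool coordinates, whose origin is the TCP and whose axes are the flange's). Camera axes: x right, y down, z forward; pixel columns grow to the right and rows downward; lengths in m; the calibration is good to about 2 mm. A picture is of the moment at which its call begins: read the wrist's pose just before it. camera_params takes no time and is no camera call.
- sign_off(): hands the job in; it is judged then, once.
Trained networks look in the newest picture that a camera, given by its name, has taken for a name from the list of things; names that differ only in an ending like _2 or _b are one class to them, and where a whole thing is asked for, a point or a joint stands for the part that bears it (a point fixed in the world has none). Each returns a list of dicts, best first, with "confidence" (0 to 1); they miss things now and then, are a little off and sometimes report something else, mostly with a low value. They report only what shows in the picture. A call takes as long as a camera call.
- boxes_of(camera, thing): "xy" ([column, row] in pixels, amid what is visible of it).
- masks_of(camera, thing): "pixels" (420x560 bool, what is visible of it) and "xy" ([column, row] in pixels, amid what is visible of it).
The state is a dict: "time_s": time; "joints": joint angles; "dq": joint speeds; "joint_torque": joint torques, N m; "tool_pos": TCP position; "tcp_rot": TCP orientation; "ft_force": force on the tool from outside, world axes, zero at the start; "moment": the same for the moment, N m; "width": opening from 0.0 (shut) to 1.0 (fully open); "finger_force": force on a finger pad.
Only numpy, scipy, OpenCV 4.12 (cv2) and the standard library are available. Lean on these libraries where they do the work, as an engineer would, in place of code of your own. Each camera call takes 0.05 s, during which the arm holds its last target. There are 200 camera calls.

## Working session

There is one attempt and no reset: what is moved stays moved. The work goes in short steps, Python scripts to look and compute and a tool call to move; the robot and the scene stay as the last step left them, time stands still between calls to the robot, and variables do not carry over. Pictures are saved under pics/ and viewed, at most 10 in all, crops included, and the job is handed in when it is done.

Besides the shell and the picture viewer there is one more tool, called after "Call:" as name(argument=value, ...) on one line, values as JSON. apply_moves: Moves the arm, as the interface text tells. Its arguments: {"type":"object","properties":{"increments":{"type":"array"},"claw":{"type":"number"},"grip_force":{"type":"number"}},"required":["increments"]}

```bash
mkdir -p pics; cat > h.py <<'E'
import numpy as np, cv2
from workcell import *
def ray(name,px,pose=None):
    p=camera_params(name); u=(np.array(px,float)-[p['cx'],p['cy']])/[p['fx'],p['fy']]
    s=u.copy()
    for _ in range(20): s=u/(1+p['k1']*(s@s))
    T=np.array(p['pose']) if pose is None else pose
    d=T[:3,:3]@np.array([s[0],s[1],1]); return T[:3,3],d
def at(name,px,z,pose=None):
    o,d=ray(name,px,pose); return o+d*(z-o[2])/d[2]
def wpose():
    from scipy.spatial.transform import Rotation as R
    s=get_obs(); T=np.eye(4); T[:3,:3]=R.from_quat(s['tcp_rot']).as_matrix(); T[:3,3]=s['tool_pos']
    return T@np.array(camera_params('wrist')['tool_from_camera'])
def save(name,img): cv2.imwrite('pics/'+name,img[:,:,::-1])
E
python3 - <<'E'
from h import *
np.set_printoptions(precision=4,suppress=True)
for n in ['top','side']:
    save(n+'0.png',camera(n)); print(n,camera_params(n))
Z=dict(clamp=.012,wheel_rim=.06,jaw=.048,index_tip=.058,mark_line=.058,gauge_mark=.058,wheel_top=.076,bottle=.111,vial_blue=.054,dish=.014)
for t,z in Z.items():
    for b in boxes_of('top',t)[:2]: print(t,b['confidence'],b['xy'],at('top',b['xy'],z))
s=get_obs();print(s['time_s'],s['tool_pos'],s['tcp_rot'],s['width'])
E
```

```text
top {'fx': 411.2466380575347, 'fy': 411.2466380575347, 'cx': 279.3804604466184, 'cy': 215.83963626721734, 'k1': -0.013822955454392754, 'pose': array([[ 0.0134, -0.9916,  0.1286,  0.461 ],
       [-0.9999, -0.0129,  0.005 , -0.0962],
       [-0.0033, -0.1286, -0.9917,  0.9405],
       [ 0.    ,  0.    ,  0.    ,  1.    ]])}
side {'fx': 492.3539918457475, 'fy': 492.3539918457475, 'cx': 281.8136259566083, 'cy': 205.98142074752803, 'k1': -0.025882231758679628, 'pose': array([[ 0.9755, -0.1179,  0.1858,  0.4051],
       [-0.22  , -0.5172,  0.8271, -0.8005],
       [-0.0015, -0.8477, -0.5305,  0.5524],
       [ 0.    ,  0.    ,  0.    ,  1.    ]])}
clamp 0.8 [262.7, 258.4] [ 0.4845 -0.0554  0.012 ]
wheel_rim 0.87 [254.7, 281.6] [ 0.4341 -0.0415  0.06  ]
jaw 0.64 [277.0, 250.6] [ 0.5008 -0.0876  0.048 ]
index_tip 0.69 [273.6, 252.4] [ 0.4964 -0.0805  0.058 ]
mark_line 0.36 [272.7, 222.3] [ 0.5612 -0.0776  0.058 ]
gauge_mark 0.54 [274.9, 225.6] [ 0.5541 -0.0824  0.058 ]
wheel_top 0.61 [259.5, 256.9] [ 0.4859 -0.0514  0.076 ]
bottle 0.7 [184.0, 261.2] [0.4742 0.0983 0.111 ]
bottle 0.7 [274.1, 228.4] [ 0.5427 -0.0817  0.111 ]
dish 0.94 [282.0, 202.2] [ 0.6126 -0.0971  0.014 ]
0.6 [ 0.1533 -0.6059  0.2227] [0.9923 0.1236 0.     0.    ] 1.0013212868357875
```

```bash
python3 - <<'E'
import cv2
i=cv2.imread('pics/top0.png')[170:320,160:360]; cv2.imwrite('pics/topc.png',cv2.resize(i,None,fx=4,fy=4,interpolation=2))
E
```

```text
(no output)
```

View pics/topc.png

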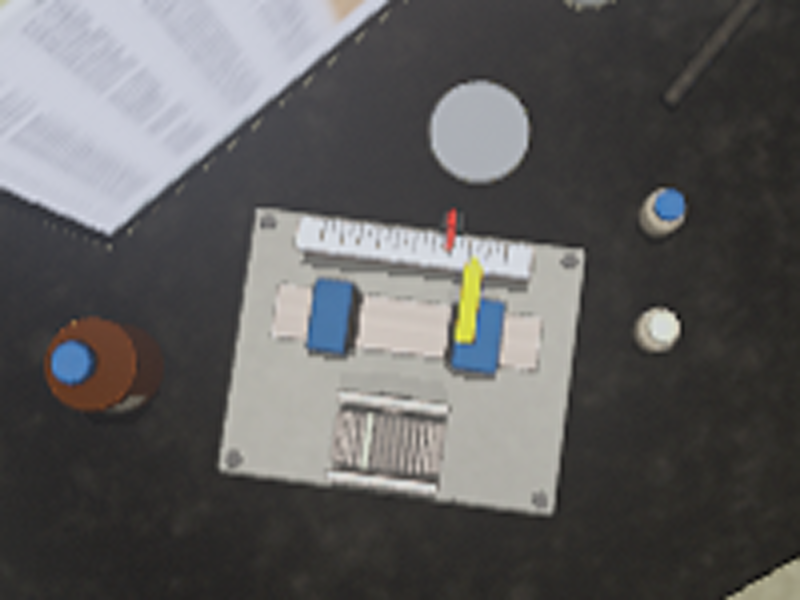

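View pics/side0.png

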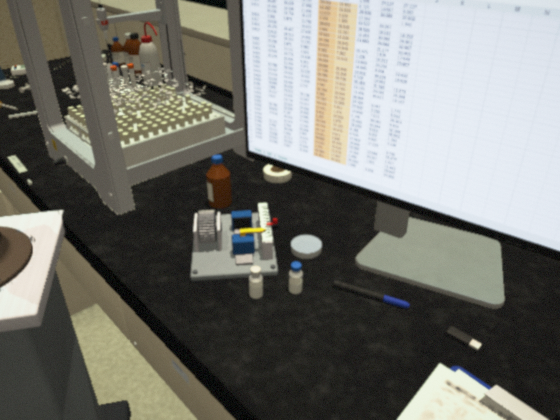

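The top crop shows the index tip at full-image pixel (278,235), the near end of the mark at (272,232) and the wheel's middle near (257,280). The clamp corners are at crop pixels (258,210), (585,248), (553,514) and (220,470).

```bash
python3 - <<'E'
from h import *
np.set_printoptions(precision=4,suppress=True)
f=lambda x,y,z:at('top',[160+x/4-.4,170+y/4-.4],z)
c=np.array([f(*p,.012) for p in [(258,210),(585,248),(553,514),(220,470)]]);print(c,c.mean(0))
a=c[0]-c[1];b=c[3]-c[2];e=c[0]-c[3];g=c[1]-c[2]
print([np.arctan2(-v[0],v[1]) for v in (a,b)],[np.arctan2(v[1],v[0]) for v in (e,g)],[np.linalg.norm(v) for v in(a,b,e,g)])
for n,p in dict(idx=(473,262,.058),mark=(449,248,.058),wheel=(389,440,.070)).items(): print(n,f(*p))
for p in [(125,205),(230,150)]: print(at('side',p,0))
from scipy.spatial.transform import Rotation as R
s=get_obs();print(R.from_quat(s['tcp_rot']).as_matrix(),camera_params('wrist')['tool_from_camera'])
E
```

```text
[[ 0.5654  0.0339  0.012 ]
 [ 0.5462 -0.152   0.012 ]
 [ 0.3978 -0.135   0.012 ]
 [ 0.4193  0.0507  0.012 ]] [ 0.4822 -0.0506  0.012 ]
[np.float64(-0.10306647793434305), np.float64(-0.11546056989955744)] [np.float64(-0.11430607379179525), np.float64(-0.11383429493158882)] [np.float64(0.18692121452782431), np.float64(0.18697999475786334), np.float64(0.14703762053413383), np.float64(0.14935437945808328)]
idx [ 0.5336 -0.0891  0.058 ]
mark [ 0.541 -0.076  0.058]
wheel [ 0.4387 -0.0465  0.07  ]
[0.2739 0.1389 0.    ]
[0.5279 0.3571 0.    ]
[[ 0.9694  0.2453  0.    ]
 [ 0.2453 -0.9694 -0.    ]
 [ 0.      0.     -1.    ]] [[-0.0001 -0.956  -0.2932  0.0806]
 [ 1.     -0.0006  0.0015  0.0002]
 [-0.0016 -0.2932  0.956  -0.1621]
 [ 0.      0.      0.      1.    ]]
```

Call:
apply_moves(increments=[[[0,0,0,0.12],[0,0,0,0.12],[0,0,0,0.12],[0.017,-0.045,0,0],[0.017,-0.045,0,0]]], claw=0, grip_force=10)

```text
time_s: 1.1
tool_pos: [0.1969, -0.5197, 0.2221]
tcp_rot: [0.998, -0.057, -0.0, -0.0]
ft_force: [1.1, -0.6, -0.2]
width: 0.582
finger_force: 0.0
```

Call:
apply_moves(increments=[[[0.017,-0.045,0,0],[0.017,-0.045,0,0],[0.017,-0.045,0,0],[0.017,-0.045,0,0],[0.017,-0.045,0,0]]])

```text
time_s: 1.6
tool_pos: [0.3074, -0.3045, 0.223]
tcp_rot: [0.998, -0.056, 0.0, 0.0]
ft_force: [1.6, -0.7, -0.6]
width: 0.127
finger_force: 0.0
```

Call:
apply_moves(increments=[[[0.017,-0.045,0,0],[0.017,-0.045,0,0],[0.017,-0.045,0,0],[0.017,-0.045,0,0],[0.017,-0.045,0,0]]])

```text
time_s: 2.1
tool_pos: [0.4171, -0.0904, 0.2232]
tcp_rot: [0.998, -0.056, 0.001, 0.0]
ft_force: [1.2, -0.5, 0.6]
width: 0.005
finger_force: 0.0
```

Call:
apply_moves(increments=[[[0.012,-0.042,0,0],[0,0,0.02,0],[0,0,0,0]]])

```text
time_s: 2.4
tool_pos: [0.4321, -0.0506, 0.2012]
tcp_rot: [0.999, -0.055, -0.001, -0.0]
ft_force: [0.2, 0.3, 0.2]
width: 0.006
finger_force: 0.0
```

```bash
cat > look.py <<'E'
from h import *
import sys
np.set_printoptions(precision=4,suppress=True)
s=get_obs();print(s['time_s'],s['tool_pos'],s['tcp_rot'],s['ft_force'])
T=wpose(); im=camera('wrist'); save(sys.argv[1]+'.png',im); np.save('T.npy',T)
for t,z in dict(wheel_top=.076,wheel_rim=.076,index_tip=.058,mark_line=.058).items():
    for b in boxes_of('wrist',t)[:1]: print(t,b['confidence'],b['xy'],at('wrist',b['xy'],z,T))
E
python3 look.py w1
```

```text
2.4 [ 0.4321 -0.0506  0.2012] [ 0.9985 -0.0546 -0.0015 -0.0001] [0.1613 0.2924 0.2427]
wheel_top 0.85 [279.7, 142.2] [ 0.4925 -0.0564  0.076 ]
wheel_rim 0.67 [277.4, 197.6] [ 0.4419 -0.0486  0.076 ]
index_tip 0.71 [314.9, 129.6] [ 0.4992 -0.0904  0.058 ]
mark_line 0.83 [297.9, 73.6] [ 0.5496 -0.0791  0.058 ]
```

View pics/w1.png

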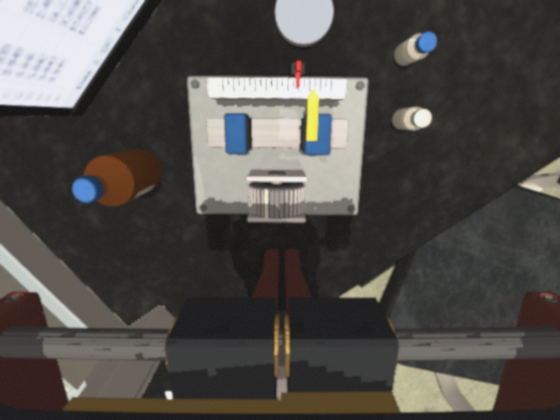

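Call:
apply_moves(increments=[[[0.0086,0.0083,0.04,0],[0,0,0.04,0],[0,0,0.03,0],[0,0,0.01,0],[0,0,0.005,0]]])

```text
time_s: 3.15
tool_pos: [0.4406, -0.0614, 0.0775]
tcp_rot: [0.998, -0.057, -0.0, 0.0]
ft_force: [0.7, -1.0, 0.1]
width: 0.004
finger_force: 0.0
```

```bash
cat > m.py <<'E'
from h import *
import sys
np.set_printoptions(precision=4,suppress=True)
X=np.array([.9938,-.111]);Y=np.array([.111,.9938]);O=np.array([.4822,-.0506])
s=get_obs();print(s['time_s'],s['tool_pos'],s['ft_force'])
W=lambda p:np.array([(p[:2]-O)@X,(p[:2]-O)@Y])*1000
for n in sys.argv[1:]:
    T=wpose() if n=='wrist' else None
    im=camera(n); save(f'{n}_{s["time_s"]:.1f}.png',im)
    h=cv2.cvtColor(im,cv2.COLOR_RGB2HSV); r={}
    for c,m in dict(y=cv2.inRange(h,(22,150,100),(35,255,255)),r=cv2.inRange(h,(0,150,90),(6,255,255))|cv2.inRange(h,(172,150,90),(180,255,255))).items():
        v,u=np.nonzero(m); q=np.array([W(at(n,p,.058,T)) for p in zip(u,v)])
        q=q[(abs(q[:,0])<95)&(abs(q[:,1])<90)&(q[:,0]>0)]
        lo,hi=q[:,0].min(),q[:,0].max()
        k=q[q[:,0]>hi-12] if c=='y' else q[q[:,0]<lo+7]
        print(n,c,len(q),len(k),lo,hi,k.mean(0)); r[c]=k.mean(0)[1]
    print('gap mm',r['r']-r['y'])
E
python3 m.py top wrist
```

```text
3.15 [ 0.4406 -0.0614  0.0775] [ 0.7046 -1.002   0.0787]
top y 19 18 42.260114557935474 55.60474445155743 [ 48.72   -32.7153]
top r 16 5 62.569435009722426 82.18863876027682 [ 66.4854 -18.847 ]
gap mm 13.868280014007443
wrist y 399 50 12.512629264201914 49.41712907644663 [ 43.6604 -30.8271]
wrist r 332 71 60.18440960140233 81.68303820021526 [ 63.9493 -20.3863]
gap mm 10.440776818492981
```

Call:
apply_moves(increments=[[[0,0,0.004,0],[0,0,0.0025,0],[0,0,0,0]]])

```text
time_s: 3.55
tool_pos: [0.4419, -0.0611, 0.072]
tcp_rot: [0.998, -0.056, 0.001, 0.0]
ft_force: [1.6, -0.7, 3.1]
width: 0.008
finger_force: 1.6
```

Call:
apply_moves(increments=[[[0,-0.005,0,0],[0,-0.005,0,0],[0,-0.005,0,0],[0,-0.005,0,0],[0,-0.004,0,0]]])

```text
time_s: 4.05
tool_pos: [0.4441, -0.0364, 0.0716]
tcp_rot: [0.998, -0.056, 0.001, 0.0]
ft_force: [0.8, -1.9, 4.8]
width: 0.011
finger_force: 2.4
```

```bash
python3 m.py wrist
```

```text
4.05 [ 0.4441 -0.0364  0.0716] [ 0.758  -1.9109  4.7678]
wrist y 974 99 12.233405077893497 55.692829886529815 [ 48.0159 -28.1403]
wrist r 397 82 60.09102754901233 81.87665345502079 [ 63.823  -20.1838]
gap mm 7.9564791504914325
```

```bash
ls pics; python3 - <<'E'
import cv2,glob,numpy as np
f=sorted(glob.glob('pics/wrist_*'))
cv2.imwrite('pics/c1.png',np.vstack([cv2.resize(cv2.imread(x)[20:140,180:420],None,fx=2.4,fy=2.4,interpolation=2) for x in f]))
E
```

```text
side0.png
top0.png
top_3.1.png
topc.png
w1.png
wrist_3.1.png
wrist_4.0.png
```

View pics/c1.png

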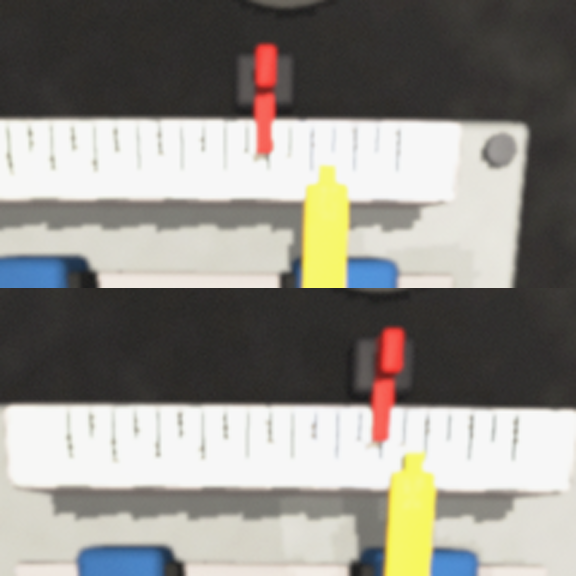

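```bash
python3 - <<'E'
s=open('m.py').read()
a=s.index("        v,u="); b=s.index("    print('gap")
s=s[:a]+'''        _,lab,st,_=cv2.connectedComponentsWithStats(m); ok=[i for i in range(1,len(st)) if st[i,4]>30 and st[i,1]<200 and st[i,0]>100]
        i=max(ok,key=lambda i:st[i,4]); m=lab==i; v,u=np.nonzero(m)
        k=(v<=v.min()+4)&(v>v.min()) if c=='y' else (v>=v.max()-4)&(v<v.max())
        p=[u[k].mean(),v[k].mean()]; q=W(at(n,p,.058,T)); print(n,c,st[i,4],p,q); r[c]=q[1]
'''+s[b:]
s=s.replace("s=get_obs();","import json\ns=get_obs();")
open('m.py','w').write(s)
E
python3 m.py wrist
python3 - <<'E'
from h import *
Y=np.array([.111,.9938])
# frame 3.15, tool at recorded pose, from the viewed crop
from scipy.spatial.transform import Rotation as R
for pos,rp,yp in [([.4406,-.0614,.0775],(264,150),(328,170)),([.4441,-.0364,.0716],(380,150),(415,170))]:
    T=np.eye(4);T[:3,:3]=R.from_quat([.9984,-.0565,0.0005,0]).as_matrix();T[:3,3]=pos
    T=T@np.array(camera_params('wrist')['tool_from_camera'])
    g=[at('wrist',[180+p[0]/2.4,20+p[1]/2.4],.058,T)[:2]@Y for p in (rp,yp)];print(g[0]-g[1])
E
```

```text
4.1 [ 0.4442 -0.0357  0.0716] [ 2.4043 -0.2399  5.1298]
wrist y 972 [np.float64(350.94117647058823), np.float64(101.76470588235294)] [ 50.3364 -26.8598]
wrist r 407 [np.float64(339.14285714285717), np.float64(79.42857142857143)] [ 61.3703 -20.0345]
gap mm 6.82528295625724
0.014512090489292681
0.007883476738464863
```

Call:
apply_moves(increments=[[[0,0,-0.012,0],[0,0.013,0,0],[0,0.013,0,0],[0,0,0.012,0],[0,0,0,0]]])

```text
time_s: 4.65
tool_pos: [0.4403, -0.0629, 0.0704]
tcp_rot: [0.998, -0.056, -0.0, -0.0]
ft_force: [0.9, -1.8, 3.6]
width: 0.004
finger_force: 2.0
```

```bash
python3 m.py wrist
```

```text
4.65 [ 0.4403 -0.0629  0.0704] [ 0.9059 -1.8421  3.5922]
wrist y 925 [np.float64(297.8888888888889), np.float64(101.11111111111111)] [ 49.6446 -26.2607]
wrist r 366 [np.float64(287.0), np.float64(77.5)] [ 61.2165 -20.5012]
gap mm 5.759432686275307
```

Call:
apply_moves(increments=[[[0,-0.005,0,0],[0,-0.005,0,0],[0,-0.005,0,0],[0,-0.003,0,0],[0,0,0,0]]])

```text
time_s: 5.2
tool_pos: [0.4427, -0.0435, 0.0715]
tcp_rot: [0.998, -0.055, 0.0, -0.0]
ft_force: [-0.3, 0.3, 6.4]
width: 0.005
finger_force: 3.0
```

```bash
python3 m.py wrist; python3 - <<'E'
import cv2,glob,numpy as np
f=sorted(glob.glob('pics/wrist_*'))[-2:]; print(f)
cv2.imwrite('pics/c2.png',np.vstack([cv2.resize(cv2.imread(x)[20:140,240:400],None,fx=2.4,fy=2.4,interpolation=2) for x in f]))
E
```

```text
5.2 [ 0.4427 -0.0435  0.0715] [-0.2705  0.2961  6.4273]
wrist y 641 [np.float64(318.57142857142856), np.float64(101.71428571428571)] [ 49.6495 -17.4205]
wrist r 392 [np.float64(324.77777777777777), np.float64(78.38888888888889)] [ 61.1826 -20.2778]
gap mm -2.8573343059607375
['pics/wrist_4.7.png', 'pics/wrist_5.2.png']
```

View pics/c2.png

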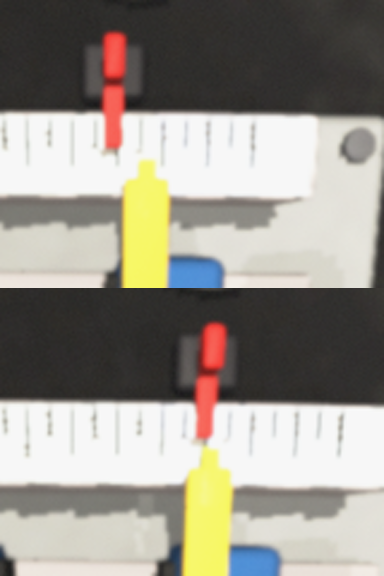

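The last frame shows the yellow tip at crop (210,450) and the red near end at (205,438), so about 1 mm is still to go. The script's yellow mask was broken there, so I'll fix it before measuring again.

```bash
sed -i 's/(22,150,100),(35,255,255)/(20,90,90),(40,255,255)/; s/(v<=v.min()+4)&(v>v.min())/(v<=v.min()+3)/' m.py; python3 m.py wrist; python3 - <<'E'
from h import *
im=cv2.imread('pics/wrist_5.2.png');print(cv2.cvtColor(im,cv2.COLOR_BGR2HSV)[82:104:2,322:334:3].reshape(-1,12))
E
```

```text
5.25 [ 0.4427 -0.0436  0.0715] [-0.4497 -2.3924  6.3279]
wrist y 1533 [np.float64(326.1764705882353), np.float64(88.0)] [ 56.4803 -21.3337]
wrist r 381 [np.float64(324.5), np.float64(78.5)] [ 61.1208 -20.2813]
gap mm 1.0523398398978792
[[  5 103 221   1 124 218 171  10 244   0   0 247]
 [ 21  37 221  18  25 183   0   0 247   0   0 247]
 [ 34   7 243  30  94 237  30  17 247  30   4 247]
 [ 30   4 245  30 136 246  30 127 247  30  20 247]
 [ 34   7 245  30 142 247  30 139 247  30  15 247]
 [ 34   8 244  30 141 247  30 139 247  30  20 247]
 [ 29  42 244  30 144 247  30 138 247  30  56 247]
 [ 30 132 247  30 140 247  30 140 247  30 135 247]
 [ 30 137 247  30 141 247  30 140 247  30 141 247]
 [ 30 135 247  30 139 247  30 140 247  30 142 247]
 [ 30 137 247  30 140 247  30 141 247  30 142 247]]
```

Call:
apply_moves(increments=[[[0,-0.002,0,0],[0,-0.0018,0,0],[0,0,0,0]]])

```text
time_s: 5.6
tool_pos: [0.4431, -0.0399, 0.0715]
tcp_rot: [0.998, -0.055, 0.0, -0.0]
ft_force: [0.3, -0.7, 6.2]
width: 0.0
finger_force: 2.8
```

```bash
python3 m.py wrist
```

```text
5.6 [ 0.4431 -0.0399  0.0715] [ 0.3094 -0.6692  6.1568]
wrist y 1543 [np.float64(331.76190476190476), np.float64(87.85714285714286)] [ 56.5472 -20.5284]
wrist r 399 [np.float64(331.5), np.float64(78.5)] [ 61.1212 -20.1944]
gap mm 0.3339963385057274
```

Call:
apply_moves(increments=[[[0,0,-0.012,0],[0,0,-0.02,0],[0,0,-0.03,0],[0,0,0,0]]])

```text
time_s: 6.05
tool_pos: [0.4446, -0.0401, 0.1365]
tcp_rot: [0.998, -0.056, 0.002, -0.0]
ft_force: [0.5, -0.2, 1.1]
width: 0.006
finger_force: 0.0
```

```bash
python3 m.py wrist; python3 - <<'E'
import cv2,glob,numpy as np
f=sorted(glob.glob('pics/wrist_*'))[-2:]; print(f)
cv2.imwrite('pics/c3.png',np.vstack([cv2.resize(cv2.imread(x)[40:120,260:380],None,fx=3.7,fy=3.7,interpolation=2) for x in f]))
E
```

```text
6.05 [ 0.4446 -0.0401  0.1365] [ 0.4807 -0.1669  1.0909]
wrist y 847 [np.float64(317.8125), np.float64(99.8125)] [ 56.159  -20.7446]
wrist r 185 [np.float64(317.5), np.float64(91.5)] [ 61.8425 -20.3446]
gap mm 0.40004580878395757
['pics/wrist_5.6.png', 'pics/wrist_6.0.png']
```

View pics/c3.png

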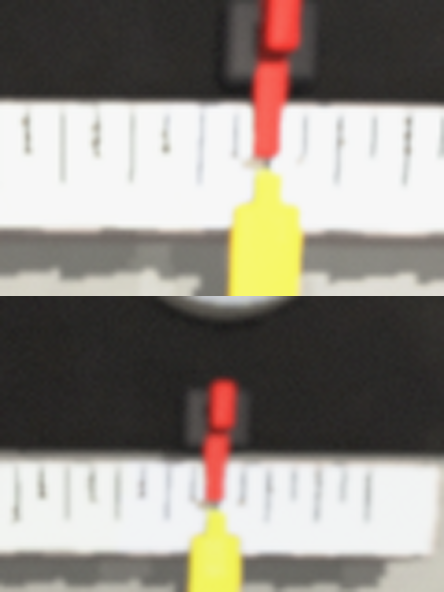

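Call:
apply_moves(increments=[[[0,0.018,0.03,0],[0,0,0.02,0],[0,0,0,0],[0,0,0,0]]])

```text
time_s: 6.5
tool_pos: [0.4403, -0.0584, 0.0829]
tcp_rot: [0.998, -0.056, -0.001, -0.0]
ft_force: [-0.2, -0.8, -0.3]
width: 0.011
finger_force: 0.0
```

```bash
for i in 1 2; do python3 m.py wrist; done
```

```text
6.5 [ 0.4403 -0.0584  0.0829] [-0.1913 -0.7666 -0.2572]
wrist y 1356 [np.float64(295.8666666666667), np.float64(88.93333333333334)] [ 56.1793 -20.9911]
wrist r 318 [np.float64(294.89473684210526), np.float64(79.42105263157895)] [ 61.1278 -20.3931]
gap mm 0.5979610421485333
6.55 [ 0.441  -0.0584  0.0835] [-0.6841  0.2184  0.9331]
wrist y 1341 [np.float64(295.55555555555554), np.float64(89.77777777777777)] [ 56.5576 -20.8051]
wrist r 314 [np.float64(294.89473684210526), np.float64(80.57894736842105)] [ 61.3708 -20.3803]
gap mm 0.42481511918955306
```

Call:
apply_moves(increments=[[[0,-0.008,0,0],[0,0,0.008,0],[0,0,0.003,0],[0,0,0,0]]])

```text
time_s: 7.0
tool_pos: [0.4427, -0.0509, 0.0723]
tcp_rot: [0.998, -0.056, 0.001, -0.0]
ft_force: [1.5, 0.6, 5.2]
width: 0.005
finger_force: 2.4
```

```bash
python3 m.py wrist
```

```text
7.0 [ 0.4427 -0.0509  0.0723] [1.4839 0.6053 5.1918]
wrist y 1510 [np.float64(310.42857142857144), np.float64(89.71428571428571)] [ 56.4951 -20.5414]
wrist r 359 [np.float64(310.5), np.float64(80.5)] [ 61.0335 -20.47  ]
gap mm 0.07144196774131828
```

Call:
apply_moves(increments=[[[0,-0.0015,0,0],[0,-0.0013,0,0],[0,0,0,0]]])

```text
time_s: 7.35
tool_pos: [0.4427, -0.0488, 0.0725]
tcp_rot: [0.998, -0.056, 0.001, 0.0]
ft_force: [2.4, -1.9, 4.6]
width: 0.0
finger_force: 2.4
```

```bash
for i in 1 2; do python3 m.py wrist;done
```

```text
7.35 [ 0.4427 -0.0488  0.0725] [ 2.4225 -1.9383  4.5999]
wrist y 1508 [np.float64(314.5263157894737), np.float64(89.89473684210526)] [ 56.2503 -20.715 ]
wrist r 370 [np.float64(314.22222222222223), np.float64(79.61111111111111)] [ 61.319  -20.4203]
gap mm 0.2947307741184133
7.4 [ 0.4427 -0.0489  0.0724] [ 4.3686 -1.766   4.5753]
wrist y 1504 [np.float64(314.5263157894737), np.float64(89.89473684210526)] [ 56.224  -20.7704]
wrist r 374 [np.float64(314.10526315789474), np.float64(79.57894736842105)] [ 61.3071 -20.4146]
gap mm 0.35586218229544286
```

Call:
apply_moves(increments=[[[0,-0.0012,0,0],[0,0,0,0],[0,0,-0.015,0],[0,0,-0.03,0],[0,0,-0.03,0]]])

```text
time_s: 7.95
tool_pos: [0.4396, -0.0466, 0.1465]
tcp_rot: [0.998, -0.056, -0.003, -0.0]
ft_force: [0.7, -0.6, -0.1]
width: 0.004
finger_force: 0.0
```

```bash
for i in 1 2 3; do python3 m.py wrist;done
```

```text
7.95 [ 0.4396 -0.0466  0.1465] [ 0.7365 -0.5531 -0.0589]
wrist y 796 [np.float64(306.6470588235294), np.float64(93.58823529411765)] [ 55.8863 -20.2442]
wrist r 171 [np.float64(307.0), np.float64(84.5)] [ 62.26   -20.3693]
gap mm -0.12502573993435817
8.0 [ 0.4423 -0.0465  0.151 ] [2.4584 0.2865 2.8696]
wrist y 748 [np.float64(306.3529411764706), np.float64(98.47058823529412)] [ 56.0867 -20.1655]
wrist r 157 [np.float64(306.5), np.float64(89.5)] [ 62.5608 -20.1415]
gap mm 0.023937514086632916
8.05 [ 0.4425 -0.0468  0.1493] [-0.0901 -0.0136  0.4905]
wrist y 766 [np.float64(306.0), np.float64(98.66666666666667)] [ 56.1185 -20.0996]
wrist r 156 [np.float64(306.5), np.float64(90.5)] [ 61.9806 -20.3608]
gap mm -0.2611696733829163
```

The index is on the mark to within about 0.2 mm and the hand is clear, so I'm handing in.

```bash
python3 -c "
from workcell import *
print(sign_off())"
```

```text
the job is handed in; nothing more can be done
None
```

The clamp's yellow index is on the red gauge mark to within about 0.3 mm by the wrist camera, moved by the wheel only, and I handed the job in at about 8 s with the hand clear above the wheel.

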